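# Open the steam cleaner's safety filler cap and fit the funnel

## Task

Get the cold, pressureless steam cleaner ready for topping up: press its black filler cap down against the spring, no harder than it takes to clear the catch, twist it anticlockwise (seen from above) until it is free, and lift it off. Put the cap down gently, right way up and wholly on the blue mat, then stand the orange funnel upright in the open filler neck, fully home on its collar, without forcing it. Leave the ring on the mat and everything else on the bench where it lies.

Things in the scene. Friction and masses are not known exactly. Their poses are not given: they have to be found in the camera images.
- cleaner: Jeweller's steam cleaner, fixed: grey box 240 (x) by 200 (y) mm, steel top 158 mm above the bench; origin under its centre at bench height, front (gauge, nozzle) at -x. On top stand the brass filler neck, 30 mm in front of the centre, and a 34 mm relief valve and an 18 mm plug in the rear corners; 75 mm round the neck's axis is clear.
- neck_mouth (a point): Centre of the rim of the filler neck: upright brass tube, bore 26, outside 36 mm, mouth 190 mm above the bench, 28 mm deep; axes as the cleaner's. Two ears at +y and -y stick out to 49 mm across, 3 mm below the rim. Under each: a tooth 3.5 mm deep on the anticlockwise side (the catch) and a long stop on the clockwise side. The cap covers all this at the start.
- cap_grip (a point): Centre of the grip bar of the black filler cap (150 g): bar with red strip on top, 52 long (x), 14 thick (y), 24 mm high, standing on the round cap's flat top, 12 mm below this point. Cap 58 mm across; open rim, on which it stands when set down, 38.5 mm below this point. At the start it is locked, the bar along the cleaner's x, this point 25.5 mm above neck_mouth. Side play 1.5 mm.
- cap_rim (a point): Centre of the cap's open underside. Turning it: unpressed, or turned clockwise, it is blocked. Held down past the catch it turns anticlockwise (about 0.2 Nm): from 4 to 43 degrees the lugs pass under the tooth and must be kept down; from 45 to 130 degrees it is free and can be lifted straight off. More than 28 N between cap and cleaner, down or sideways, spoils the seal.
- seal (a joint): Compression of the seal's spring in the cap, m, which is how far the cap is pressed down: 0 locked at rest, 0.0035 catch just cleared, 0.0055 bottomed hard, -0.002 free. The cap does not give below 7 N of push; then it sinks 1 mm per 1.5 N: 12 N clears the catch, 15 N bottoms it. Once free it springs up 2 mm. The reading is as noisy as a position.
- mat: Blue cutting mat with a pale grid, 220 (x) by 160 (y) by 3 mm, fixed; origin under its centre at bench height. A gold ring lies near its -x,+y corner (about x -85, y +55 mm in the mat's frame); the rest is clear. Mat and funnel block lie on either side of the cleaner; which is on which side varies.
- funnel_rim (a point): Centre of the straight upper band of the orange funnel (50 g), 54 mm outside, 18 mm high, open on top, wall 2.5 mm: held across the band. Below it a cone narrows to a flat seating collar, 34 mm across, 4 mm thick, underside 31 mm below this point; then a spout, 22 mm thick, 28 mm long, narrowing to 16 mm at its tip. It starts upright, collar resting on the block.
- funnel_seat (a point): Centre of the underside of the funnel's seating collar; fully home it lies on neck_mouth.
- block_hole (a point): Mouth of the 28 mm wide, 38 mm deep hole in the fixed wooden block that holds the funnel (90 by 90 mm, 45 mm high).

How it is judged:
On the way, in this order (a step that is already met when the one before it is completed fails the run):
1. the cap, still on the neck, is pressed past its catch and twisted at least 43 degrees, free of the ears (angle between the x axis of cap_grip and the x axis of neck_mouth, either way round above 0.75 rad and horizontal distance between cap_grip and neck_mouth below 0.006 m and z of cap_grip in the frame of neck_mouth below 0.03 m), for 0.05 s.
2. the cap stands right way up, wholly on the mat, let go (x of cap_grip in the frame of mat between -0.082 and 0.082 m and y of cap_grip in the frame of mat between -0.052 and 0.052 m and z of cap_grip in the frame of mat between 0.036 and 0.046 m and angle between cap_grip's own z axis and vertical below 0.1 rad and linear speed of cap below 0.02 m/s and contact force between the fingers and cap below 0.1 N), for 0.2 s.
At the end, for the whole second after the job is handed in: Funnel let go and still in the neck: collar within 3 mm of the rim in height and 4 mm of its centre, tilt under 0.06 rad. Cap let go and still, right way up (tilt under 0.1 rad), wholly on the mat: centre within 82 mm (length) and 52 mm (width) of the mat's centre (all of step 2 and horizontal distance between funnel_seat and neck_mouth below 0.004 m and z of funnel_seat in the frame of neck_mouth between -0.003 and 0.003 m and angle between funnel_seat's own z axis and vertical below 0.06 rad and linear speed of funnel below 0.02 m/s and contact force between the fingers and funnel below 0.1 N); the robot touches nothing.
It fails at once if the cap and the steam cleaner are pressed together with more than 28 N (contact force between cap and cleaner above 28 N).
It fails at once if the funnel is forced against the steam cleaner with more than 40 N (contact force between funnel and cleaner above 40 N).
It fails at once if the cap is dropped from a height or banged on the mat (more than 60 N) (contact force between cap and mat above 60 N).
It fails at once if the gold ring, pencil, caliper, ring gauges, pliers, loupe or polishing bar is moved by more than 20 mm (distance of any of gold_ring, pencil, caliper, ring_gauges, pliers, loupe, compound_bar from where it was at the start of the episode above 0.02 m).
It also fails if it takes over 72 s, if anything falls off the work surface, if the arm or the gripper's body presses on something with over 40 N, if the wrist force passes 120 N, or if a joint passes its speed limit or range.

## Robot

A 6-joint arm with a two-finger parallel gripper is mounted at the origin on the work surface. World frame = base frame: x ahead of the robot, y to its left, z up, the work surface at z = 0. Lengths are in m, angles in rad, forces in N, time in s.
With the tool pointing down it reaches from about 0.3 to 0.825 m from the base axis. Payload 5.4 kg.
Tool frame: the origin (TCP) lies between the finger pads; the fingertips stand 8 mm ahead of it and the grasp point (between the pads) lies 11 mm behind it; z points along the fingers, y is the direction in which the jaws open and shut (so a half turn about z gives the same grasp; the last joint's range is limited). The gripper opens to 92 mm and grips with 3 to 60 N. Pads are 20 mm wide; open, the fingers measure 128 mm over their backs; the gripper's body (75 mm by 189 mm) begins 69 mm behind the grasp point.
Start: joints at [-1.462, 0.158, 1.597, -0, 1.386, -0.21], TCP at [0.18, -0.546, 0.223] pointing down, gripper open.
Joint ranges: [-2.91, 2.91], [-0.94, 2.29], [0.18, 2.7], [-1.29, 4.43], [0.17, 2.64], [-3, 3]. Speed limits (rad/s): [2.57, 2.57, 3.14, 3.14, 3.14, 3.14].

## Interface

Orientations are given as a 3x3 rotation matrix whose columns are the frame's x, y, z axes.
In Python, from cell import arm gives the robot as it stands. The module is installed in compiled form; this text tells all that it offers.
- The arm moves only by the tool jog_arm, never from a script. Its argument "rows" is a list of rows, each an object with "travel": the shift along the tool's x, y, z in mm, a list of three; "rot": the turn, a rotation vector about the tool's x, y, z in rad, a list of three; "claw": the gripper command: -1 is shut, 1 is fully open, values between are in proportion. A call has exactly 5 rows; each row shifts and turns the commanded pose from where the row before left it, along the tool's axes as they then stand; what a row does not reach is not made up. A row lasts 1/8 s, in which the tool goes at most 62.5 mm and 10.7 degrees, less where a joint would pass 70% of its speed; a pose out of reach is approached as far as the arm can. A call is refused whole if a number of a shift passes 62.5 or a number of a turn 0.188, either way. A call with a gripper value outside its range is refused whole. The fingers move at their own pace and stop on an object; "grip_force" is the grip in N (left out, the last holds). Time passes only in rows, so rows that do not move let the fingers close, or fill a call up. It gives the time, the measured TCP pose, the force and the opening at its end, in the units of the state.
- arm.get_obs(): the state, without advancing time (a new reading comes with each control period).
- arm.read_camera(name): name is "scene" or "side" or "wrist"; returns a dict with "color" (384x512x3 uint8, red, green, blue), "depth" (384x512 float32, m along the optical axis (not along the pixel's ray), 0 where there is no reading), "mtx" (3x3 intrinsics, pixels), "eye" and "attitude" of the camera in the world. Camera axes: x right, y up, looking along -z (the intrinsics and any distortion apply to the point x, -y, -z); pixel columns grow to the right and rows downward; lengths in m; the calibration is good to about 2 mm. A picture is of the moment at which its call begins.
- arm.finish_job(): hands the job in, once; it reports no verdict.
The state is a dict: "clock": time; "joint_positions": joint angles; "qd": joint speeds; "joint_efforts": joint torques, N m; "position": TCP position; "ee_rot": TCP orientation; "wrist_force": force on the tool from outside, world axes, zero at the start; "ft_torque": the same for the moment, N m; "opening": finger opening in m.
Only numpy, scipy, OpenCV 4.12 (cv2) and the standard library are available. Lean on these libraries where they do the work, as an engineer would, in place of code of your own. Each camera call takes 0.05 s, during which the arm holds its last target.

## Working session

There is one attempt and no reset: what is moved stays moved. The work goes in short steps, Python scripts to look and compute and a tool call to move; the robot and the scene stay as the last step left them, time stands still between calls to the robot, and variables do not carry over. Pictures are saved under pics/ and viewed, and the job is handed in when it is done.

Besides the shell and the picture viewer there is one more tool, called after "Request:" as a command line: name --argument value ..., lists and objects as JSON in quotes. jog_arm: Moves the arm, as the interface text tells. Its arguments: {"type":"object","properties":{"rows":{"type":"array"},"grip_force":{"type":"number"}},"required":["rows"]}

```bash
mkdir -p pics; python3 - <<'E'
from cell import arm
import cv2,numpy as np
o=arm.get_obs()
for k,v in o.items(): print(k,np.round(v,3).tolist())
for n in ["scene","side","wrist"]:
    c=arm.read_camera(n); cv2.imwrite(f"pics/{n}0.png",c["color"][:,:,::-1]); np.savez(f"{n}0.npz",**c)
    print(n,{k:np.round(v,3).tolist() for k,v in c.items() if k not in("color","depth")})
E
```

```text
clock 0.0
joint_positions [-1.462, 0.159, 1.598, -0.0, 1.386, -0.21]
qd [0.0, -0.0, 0.0, 0.0, -0.003, 0.001]
joint_efforts [0.0, -38.556, -32.211, 0.07, 0.038, -0.0]
position [0.18, -0.545, 0.222]
ee_rot [[0.95, 0.313, -0.0], [0.313, -0.95, 0.002], [0.0, -0.002, -1.0]]
wrist_force [-0.315, -0.171, 0.465]
ft_torque [-0.022, -0.036, 0.001]
opening 0.092
scene {'mtx': [[458.327, 0.0, 252.597], [0.0, 458.327, 190.121], [0.0, 0.0, 1.0]], 'eye': [1.477, 0.099, 0.902], 'attitude': [[-0.09, -0.636, 0.766], [0.996, -0.062, 0.065], [0.006, 0.769, 0.639]]}
side {'mtx': [[450.14, 0.0, 252.575], [0.0, 450.14, 191.966], [0.0, 0.0, 1.0]], 'eye': [-0.087, 0.831, 0.986], 'attitude': [[-0.796, 0.387, -0.465], [-0.605, -0.501, 0.618], [0.006, 0.774, 0.634]]}
wrist {'mtx': [[305.546, 0.0, 261.658], [0.0, 305.546, 191.662], [0.0, 0.0, 1.0]], 'eye': [0.26, -0.519, 0.384], 'attitude': [[0.313, 0.908, 0.279], [-0.95, 0.299, 0.092], [-0.0, -0.294, 0.956]]}
```

View pics/scene0.png

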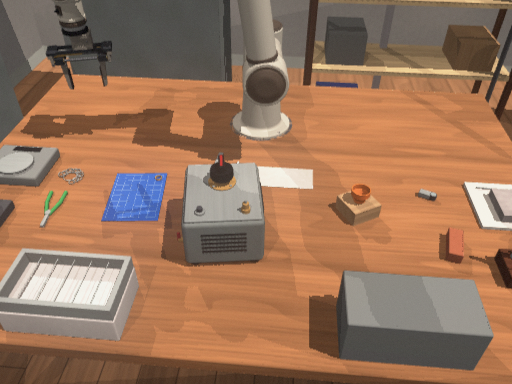

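View pics/side0.png

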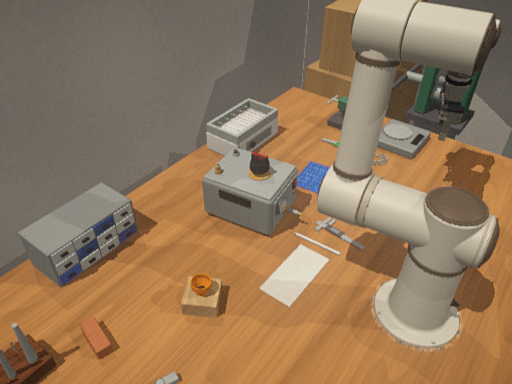

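View pics/wrist0.png

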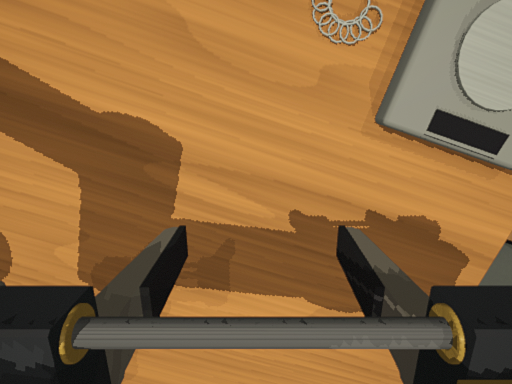

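The scene view shows the black cap with its red strip at about (221,170), the mat at (137,197) with the ring at (158,178), and the funnel at (361,192). The side view shows the cap at (260,165) and the funnel at (202,285).

```bash
cat > h.py <<'E'
import numpy as np,cv2
def load(n): return dict(np.load(n))
def rays(c,uv):
    uv=np.asarray(uv,float).reshape(-1,2);K=c["mtx"]
    d=np.stack([(uv[:,0]-K[0,2])/K[0,0],-(uv[:,1]-K[1,2])/K[1,1],-np.ones(len(uv))],1)
    return d@np.array(c["attitude"]).T
def plane(c,uv,z):
    r=rays(c,uv);e=np.array(c["eye"]);return e+r*((z-e[2])/r[:,2])[:,None]
def cloud(c):
    h,w=c["depth"].shape;v,u=np.mgrid[:h,:w]
    r=rays(c,np.stack([u.ravel(),v.ravel()],1))
    return (np.array(c["eye"])+r*c["depth"].ravel()[:,None]).reshape(h,w,3)
def hsv(c): return cv2.cvtColor(c["color"],cv2.COLOR_RGB2HSV)
def big(m):
    n,l,s,_=cv2.connectedComponentsWithStats(m.astype(np.uint8))
    return l==1+np.argmax(s[1:,4])
E
python3 - <<'E'
from h import *
for n in("scene","side"):
    c=load(n+"0.npz");P=cloud(c);H=hsv(c);h,s,v=H[...,0],H[...,1],H[...,2]
    blue=(h>100)&(h<125)&(s>120)&(v>80)&(abs(P[...,2]-.003)<.012);b=big(cv2.morphologyEx(blue.astype(np.uint8),cv2.MORPH_CLOSE,np.ones((5,5))))
    uv=np.argwhere(b)[:,::-1].astype(float); p=plane(c,uv,.003)[:,:2].astype(np.float32)
    print(n,"mat",cv2.minAreaRect(p),b.sum(),"mean",p.mean(0))
    top=(abs(P[...,2]-.158)<.006)&(s<60);t=big(top);p=plane(c,np.argwhere(t)[:,::-1],.158)[:,:2].astype(np.float32)
    print("top",cv2.minAreaRect(p),t.sum())
    red=((h<5)|(h>172))&(s>150)&(P[...,2]>.2)&(P[...,2]<.25);
    r=big(red);print("red",r.sum(),cv2.minAreaRect(plane(c,np.argwhere(r)[:,::-1],.2275)[:,:2].astype(np.float32)),P[r].mean(0))
    o=big((h>5)&(h<16)&(s>200)&(P[...,2]>.058)&(P[...,2]<.11)&(v>100))
    q=P[o];print("fun",o.sum(),q.min(0),q.max(0)); k=q[:,2]>q[:,2].max()-.004
    print(" rim",cv2.minEnclosingCircle(plane(c,np.argwhere(o)[:,::-1][k],.085)[:,:2].astype(np.float32)))
    br=big((h>12)&(h<30)&(s>90)&(P[...,2]>.165)&(P[...,2]<.21));print("brass",br.sum(),P[br].mean(0))
    bk=big((abs(P[...,2]-.2035)<.003)&(v<90)); print("captop",bk.sum(),P[bk].mean(0),cv2.minEnclosingCircle(P[bk][:,:2].astype(np.float32)))
    wb=(abs(P[...,2]-.045)<.004)&(np.linalg.norm(P[...,:2]-q[:,:2].mean(0),axis=2)<.08);print("block",wb.sum(),cv2.minAreaRect(plane(c,np.argwhere(wb)[:,::-1],.045)[:,:2].astype(np.float32)))
E
```

```text
scene mat ((0.4592380225658417, -0.3418286442756653), (0.21419401466846466, 0.15753698348999023), 6.208104610443115) 2426 mean [ 0.46414715 -0.34157047]
top ((0.5941964983940125, -0.055815763771533966), (0.22738103568553925, 0.1856805384159088), 9.210931777954102) 3432
red 31 ((0.558605432510376, -0.05953025817871094), (0.042605966329574585, 0.005044595804065466), 8.300887107849121) [ 0.55798271 -0.05983729  0.22684435]Traceback (most recent call last):
  File "<stdin>", line 11, in <module>
  File "h.py", line 16, in big
    return l==1+np.argmax(s[1:,4])
                ~~~~~~~~~^^^^^^^^^
    return _wrapfunc(a, 'argmax', axis=axis, out=out, **kwds)
    return bound(*args, **kwds)
ValueError: attempt to get argmax of an empty sequence
```

```bash
python3 - <<'E'
from h import *
def big2(m):
    return big(m) if m.any() else m
big=big2
for n in("scene","side"):
    c=load(n+"0.npz");P=cloud(c);H=hsv(c);h,s,v=H[...,0],H[...,1],H[...,2]
    if n=="side":
        blue=(h>100)&(h<125)&(s>120)&(v>80)&(abs(P[...,2]-.003)<.012);b=big(cv2.morphologyEx(blue.astype(np.uint8),cv2.MORPH_CLOSE,np.ones((5,5))))
        p=plane(c,np.argwhere(b)[:,::-1],.003)[:,:2].astype(np.float32); print("mat",cv2.minAreaRect(p),b.sum())
    top=(abs(P[...,2]-.158)<.006)&(s<60);t=big(top);p=plane(c,np.argwhere(t)[:,::-1],.158)[:,:2].astype(np.float32)
    print(n,"top",cv2.minAreaRect(p),t.sum())
    red=((h<8)|(h>170))&(s>130)&(P[...,2]>.2)&(P[...,2]<.25);r=big(red)
    if r.any():print("red",r.sum(),cv2.minAreaRect(plane(c,np.argwhere(r)[:,::-1],.2275)[:,:2].astype(np.float32)))
    uvf=(361,192) if n=="scene" else (202,285); print(H[uvf[1]-8:uvf[1]+9:4,uvf[0]-8:uvf[0]+9:4].tolist())
    o=(h<20)&(s>180)&(P[...,2]>.06)&(P[...,2]<.11)&(P[...,1]>.1);o=big(o)
    if o.any():
      q=P[o];print("fun",o.sum(),q.min(0),q.max(0)); k=q[:,2]>.081
      print(" rim",cv2.minEnclosingCircle(plane(c,np.argwhere(o)[:,::-1][k],.085)[:,:2].astype(np.float32)),k.sum())
      wb=(abs(P[...,2]-.045)<.005)&(np.linalg.norm(P[...,:2]-q[:,:2].mean(0),axis=2)<.08);print("block",wb.sum(),cv2.minAreaRect(plane(c,np.argwhere(wb)[:,::-1],.045)[:,:2].astype(np.float32)))
    x0,y0=((221,175) if n=="scene" else (260,165))
    z=c["color"][y0-45:y0+45,x0-60:x0+60];cv2.imwrite(f"pics/{n}_cap.png",cv2.resize(z,None,fx=6,fy=6,interpolation=0)[:,:,::-1])
    x0,y0=uvf;z=c["color"][y0-45:y0+45,x0-60:x0+60];cv2.imwrite(f"pics/{n}_fun.png",cv2.resize(z,None,fx=6,fy=6,interpolation=0)[:,:,::-1])
E
```

```text
Traceback (most recent call last):
RecursionError: maximum recursion depth exceeded
```

```bash
sed -i 's/^    n,l,s,_/    if not m.any(): return m.astype(bool)\n    n,l,s,_/' h.py; python3 - <<'E'
from h import *
for n in("scene","side"):
    c=load(n+"0.npz");P=cloud(c);H=hsv(c);h,s,v=H[...,0],H[...,1],H[...,2]
    if n=="side":
        blue=(h>100)&(h<125)&(s>120)&(v>80)&(abs(P[...,2]-.003)<.012);b=big(cv2.morphologyEx(blue.astype(np.uint8),cv2.MORPH_CLOSE,np.ones((5,5))))
        p=plane(c,np.argwhere(b)[:,::-1],.003)[:,:2].astype(np.float32); print("mat",cv2.minAreaRect(p),b.sum())
    top=(abs(P[...,2]-.158)<.006)&(s<60);t=big(top);p=plane(c,np.argwhere(t)[:,::-1],.158)[:,:2].astype(np.float32)
    print(n,"top",cv2.minAreaRect(p),t.sum())
    red=((h<8)|(h>170))&(s>130)&(P[...,2]>.2)&(P[...,2]<.25);r=big(red)
    if r.any():print("red",r.sum(),cv2.minAreaRect(plane(c,np.argwhere(r)[:,::-1],.2275)[:,:2].astype(np.float32)))
    uvf=(361,192) if n=="scene" else (202,285)
    o=(h<20)&(s>180)&(P[...,2]>.06)&(P[...,2]<.11)&(P[...,1]>.1);o=big(o)
    if o.any():
      q=P[o];print("fun",o.sum(),q.min(0),q.max(0)); k=q[:,2]>.081
      print(" rim",cv2.minEnclosingCircle(plane(c,np.argwhere(o)[:,::-1][k],.085)[:,:2].astype(np.float32)),k.sum())
      wb=(abs(P[...,2]-.045)<.005)&(np.linalg.norm(P[...,:2]-q[:,:2].mean(0),axis=2)<.08);print("block",wb.sum(),cv2.minAreaRect(plane(c,np.argwhere(wb)[:,::-1],.045)[:,:2].astype(np.float32)))
    x0,y0=((221,175) if n=="scene" else (260,165))
    z=c["color"][y0-45:y0+45,x0-60:x0+60];cv2.imwrite(f"pics/{n}_cap.png",cv2.resize(z,None,fx=6,fy=6,interpolation=0)[:,:,::-1])
    x0,y0=uvf;z=c["color"][y0-45:y0+45,x0-60:x0+60];cv2.imwrite(f"pics/{n}_fun.png",cv2.resize(z,None,fx=6,fy=6,interpolation=0)[:,:,::-1])
E
```

```text
scene top ((0.5941964983940125, -0.055815763771533966), (0.22738103568553925, 0.1856805384159088), 9.210931777954102) 3432
red 35 ((0.558847963809967, -0.060826484113931656), (0.04270343855023384, 0.007567849941551685), 8.109354019165039)
fun 52 [0.44240443 0.3000937  0.06112222] [0.49346131 0.34235589 0.08486408]
 rim ((0.4768652617931366, 0.3310064971446991), 0.022351576015353203) 8
block 488 ((0.468179851770401, 0.3150472342967987), (0.09495320171117783, 0.09362520277500153), 32.404605865478516)
mat ((0.5223809480667114, -0.331510454416275), (0.08800367265939713, 0.16401708126068115), 15.407703399658203) 562
side top ((0.5846893191337585, -0.05056897550821304), (0.23185615241527557, 0.19762445986270905), 8.908233642578125) 2137
red 28 ((0.5593069791793823, -0.06056125462055206), (0.04598715901374817, 0.008879232220351696), 4.770209312438965)
fun 286 [0.43564502 0.28968884 0.06005774] [0.49036245 0.34456532 0.09032146]
 rim ((0.4618332087993622, 0.31745198369026184), 0.028851192444562912) 88
block 704 ((0.4626472294330597, 0.31800010800361633), (0.09121687710285187, 0.09590604901313782), 31.355905532836914)
```

View pics/side_cap.png

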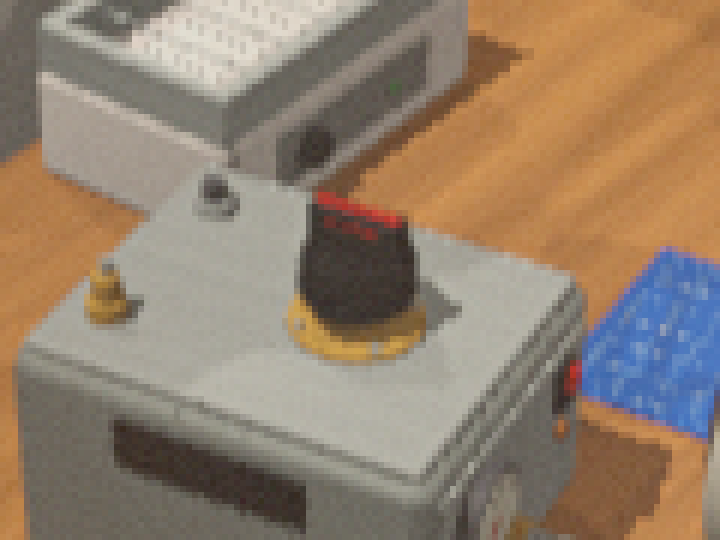

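View pics/side_fun.png

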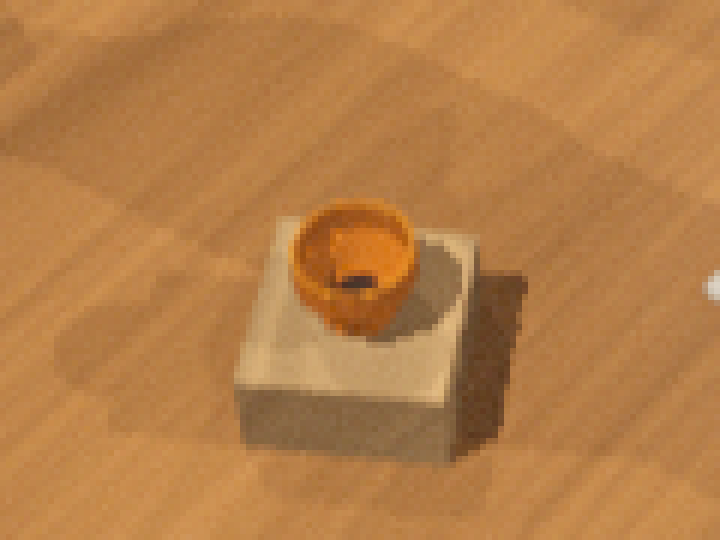

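```bash
cat > plan.py <<'E'
import sys,numpy as np
from cell import arm
from scipy.spatial.transform import Rotation as Ro
def go(p,yaw,pr=True):
    "total travel (tool mm, along current tool axes) and turn to reach TCP p with tool x at yaw, pointing down"
    o=arm.get_obs();R=np.array(o["ee_rot"]);P=np.array(o["position"])
    c,s=np.cos(yaw),np.sin(yaw);T=np.array([[c,s,0],[s,-c,0],[0,0,-1]])
    d=R.T@(np.array(p)-P)*1000;r=Ro.from_matrix(R.T@T).as_rotvec()
    print("t",round(o["clock"],2),"pos",P.round(4),"yaw",round(np.degrees(np.arctan2(R[1,0],R[0,0])),2),"F",np.round(o["wrist_force"],2),"T",np.round(o["ft_torque"],3),"op",round(o["opening"],4))
    print("travel mm",d.round(1),"|d|",np.linalg.norm(d).round(1),"rot",r.round(4))
if __name__=="__main__":
    a=[float(x) for x in sys.argv[1:]];go(a[:3],np.radians(a[3]))
E
python3 plan.py 0.54 -0.063 0.36 9
```

```text
t 0.15 pos [ 0.1801 -0.5456  0.2219] yaw 18.27 F [ 0.25 -0.08 -0.57] T [ 0.013  0.056 -0.019] op 0.0917
travel mm [ 493.  -345.6 -137.5] |d| 617.6 rot [-1.400e-03 -1.000e-04  1.617e-01]
```

Request:
jog_arm --rows '[{"travel":[40,-28,-30],"rot":[0,0,0],"claw":1},{"travel":[44,-31,-27],"rot":[0,0,0],"claw":1},{"travel":[44,-31,-27],"rot":[0,0,0],"claw":1},{"travel":[44,-31,-27],"rot":[0,0,0],"claw":1},{"travel":[44,-31,-26],"rot":[0,0,0],"claw":1}]'

```text
clock: 0.78
position: [0.3384, -0.3323, 0.3603]
ee_rot: [[0.95, 0.313, 0.0], [0.313, -0.95, 0.0], [0.0, 0.0, -1.0]]
wrist_force: [0.1, -0.8, 0.1]
opening: 0.0921
```

Request:
jog_arm --rows '[{"travel":[49,-34,0],"rot":[0,0,0],"claw":1},{"travel":[49,-34,0],"rot":[0,0,0],"claw":1},{"travel":[49,-34,0],"rot":[0,0,0],"claw":1},{"travel":[49,-34,0],"rot":[0,0,0],"claw":1},{"travel":[49,-34,0],"rot":[0,0,0],"claw":1}]'

```text
clock: 1.4
position: [0.5179, -0.0939, 0.3594]
ee_rot: [[0.95, 0.313, -0.0], [0.313, -0.95, -0.0], [-0.0, 0.0, -1.0]]
wrist_force: [-0.0, -1.3, 0.8]
opening: 0.092
```

Request:
jog_arm --rows '[{"travel":[32,-23,0],"rot":[0,0,0],"claw":1},{"travel":[0,0,0],"rot":[0,0,0.08],"claw":1},{"travel":[0,0,0],"rot":[0,0,0.08],"claw":1},{"travel":[0,0,0],"rot":[0,0,0],"claw":1},{"travel":[0,0,0],"rot":[0,0,0],"claw":1}]'

```text
clock: 2.02
position: [0.5401, -0.064, 0.3594]
ee_rot: [[0.987, 0.159, -0.0], [0.159, -0.987, 0.0], [-0.0, -0.0, -1.0]]
wrist_force: [0.2, -0.6, 0.7]
opening: 0.0918
```

```bash
python3 plan.py 0.559 -0.061 0.36 9; python3 - <<'E'
from cell import arm
import cv2,numpy as np
c=arm.read_camera("wrist"); cv2.imwrite("pics/wrist1.png",c["color"][:,:,::-1]); np.savez("wrist1.npz",**c)
print(c["eye"])
E
```

```text
t 2.02 pos [ 0.5401 -0.064   0.3594] yaw 9.16 F [ 0.17 -0.62  0.71] T [ 0.009 -0.044 -0.05 ] op 0.0918
travel mm [19.1  0.1 -0.6] |d| 19.1 rot [-0.0002  0.0003  0.0028]
[ 0.62304399 -0.0499609   0.52177041]
```

View pics/wrist1.png

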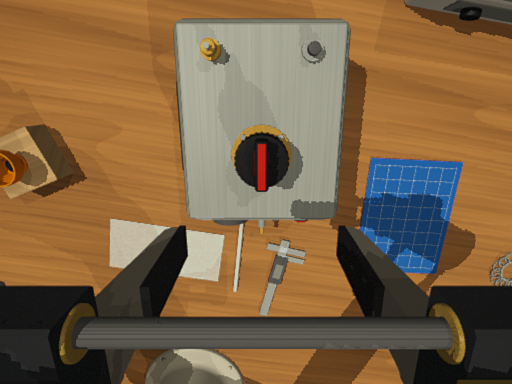

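The wrist view shows the cap's red strip at (262,167), the cleaner's top square below it, the mat at (410,215), and the funnel's edge at (10,168). I'll measure from it.

```bash
python3 - <<'E'
from h import *
c=load("wrist1.npz");H=hsv(c);h,s,v=H[...,0],H[...,1],H[...,2]
def ang(rc):
    b=cv2.boxPoints(rc);e=[b[1]-b[0],b[2]-b[1]];e=max(e,key=np.linalg.norm);a=np.degrees(np.arctan2(e[1],e[0]));return (a+90)%180-90
def rep(n,m,z):
    ct=max(cv2.findContours(m.astype(np.uint8),cv2.RETR_EXTERNAL,cv2.CHAIN_APPROX_NONE)[0],key=cv2.contourArea)[:,0]
    p=plane(c,ct,z)[:,:2].astype(np.float32);rc=cv2.minAreaRect(p);print(n,m.sum(),np.round(rc[0],4),np.round(rc[1],4),"long-axis ang",round(ang(rc),2))
red=big(((h<8)|(h>170))&(s>130)&(np.arange(512)[None]>200)&(np.arange(512)[None]<320));rep("red",red,.2275)
blue=(h>100)&(h<125)&(s>100);b=big(cv2.morphologyEx(blue.astype(np.uint8),cv2.MORPH_CLOSE,np.ones((5,5))));rep("mat",b,.003)
P=cloud(c);t=big((abs(P[...,2]-.158)<.006)&(s<70));rep("top",cv2.morphologyEx(t.astype(np.uint8),cv2.MORPH_CLOSE,np.ones((9,9))),.158)
bk=big((v<70)&(s<120)&(abs(P[...,2]-.2035)<.006));print("z",np.median(P[bk][:,2]), np.median(P[red][:,2]))
m=(bk|red).astype(np.uint8);m=cv2.morphologyEx(m,cv2.MORPH_CLOSE,np.ones((7,7)))
ct=max(cv2.findContours(m,cv2.RETR_EXTERNAL,cv2.CHAIN_APPROX_NONE)[0],key=cv2.contourArea)[:,0]
p=plane(c,ct,.2035)[:,:2].astype(np.float32);print("captop circ",cv2.minEnclosingCircle(p),cv2.fitEllipse(p))
E
```

```text
red 402 [ 0.5586 -0.06  ] [0.0472 0.008 ] long-axis ang 9.33
mat 8806 [ 0.4559 -0.3429] [0.2195 0.16  ] long-axis ang 6.23
top 27107 [ 0.5886 -0.0555] [0.222  0.1836] long-axis ang 9.06
z 0.20368318728765678 0.22795507613601843
captop circ ((0.5583685040473938, -0.06055928021669388), 0.03085930645465851) ((0.5592140555381775, -0.06040032207965851), (0.05558377504348755, 0.058639101684093475), 103.69522094726562)
```

```bash
python3 plan.py 0.5588 -0.0603 0.2145 9.1
```

```text
t 2.08 pos [ 0.5401 -0.064   0.3595] yaw 9.14 F [-0.06 -0.18  0.14] T [0.04  0.019 0.014] op 0.0917
travel mm [ 19.1  -0.6 145. ] |d| 146.2 rot [-0.0001  0.0002  0.0008]
```

Request:
jog_arm --rows '[{"travel":[19.1,-0.6,10],"rot":[0,0,0],"claw":-0.1},{"travel":[0,0,40],"rot":[0,0,0],"claw":-0.1},{"travel":[0,0,40],"rot":[0,0,0],"claw":-0.1},{"travel":[0,0,25],"rot":[0,0,0],"claw":-0.1},{"travel":[0,0,0],"rot":[0,0,0],"claw":-0.1}]'

```text
clock: 2.7
position: [0.5575, -0.0599, 0.2423]
ee_rot: [[0.987, 0.158, -0.005], [0.158, -0.987, 0.002], [-0.004, -0.002, -1.0]]
wrist_force: [0.4, -0.3, 0.7]
opening: 0.0441
```

```bash
python3 plan.py 0.5588 -0.0603 0.2145 9.1; python3 - <<'E'
from cell import arm
import cv2,numpy as np
c=arm.read_camera("wrist"); cv2.imwrite("pics/wrist2.png",c["color"][:,:,::-1]); np.savez("wrist2.npz",**c)
E
```

```text
t 2.7 pos [ 0.5575 -0.0599  0.2423] yaw 9.11 F [ 0.38 -0.31  0.71] T [ 0.023 -0.01   0.069] op 0.0441
travel mm [ 1.3  0.6 27.8] |d| 27.8 rot [-0.0023  0.0043  0.0002]
```

View pics/wrist2.png

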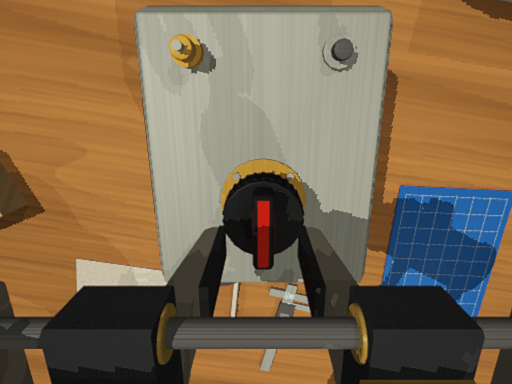

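The bar sits centred between the fingers: strip at u=263, finger inner edges at about 222 and 302. Next I go down and close gently.

Request:
jog_arm --rows '[{"travel":[0.5,0.2,14],"rot":[0,0,0],"claw":-0.1},{"travel":[0,0,13.5],"rot":[0,0,0],"claw":-0.1},{"travel":[0,0,0],"rot":[0,0,0],"claw":-0.1},{"travel":[0,0,0],"rot":[0,0,0],"claw":-0.1},{"travel":[0,0,0],"rot":[0,0,0],"claw":-0.1}]' --grip_force 10

```text
clock: 3.38
position: [0.5598, -0.0605, 0.2177]
ee_rot: [[0.987, 0.158, 0.001], [0.158, -0.987, -0.0], [0.001, 0.001, -1.0]]
wrist_force: [0.2, -0.8, -0.2]
opening: 0.0413
```

```bash
python3 plan.py 0.5588 -0.0603 0.2145 9.1
```

```text
t 3.38 pos [ 0.5598 -0.0605  0.2177] yaw 9.1 F [ 0.17 -0.77 -0.22] T [-0.006  0.009 -0.013] op 0.0413
travel mm [-1.  -0.4  3.2] |d| 3.4 rot [ 0.0005 -0.0009  0.    ]
```

Request:
jog_arm --rows '[{"travel":[-1,-0.2,1.5],"rot":[0,0,0],"claw":-0.1},{"travel":[0,0,1.7],"rot":[0,0,0],"claw":-0.1},{"travel":[0,0,0],"rot":[0,0,0],"claw":-0.4},{"travel":[0,0,0],"rot":[0,0,0],"claw":-1},{"travel":[0,0,0],"rot":[0,0,0],"claw":-1}]' --grip_force 5

```text
clock: 4.0
position: [0.5585, -0.0605, 0.214]
ee_rot: [[0.987, 0.158, 0.0], [0.158, -0.987, -0.0], [0.0, 0.0, -1.0]]
wrist_force: [0.6, -1.4, -1.0]
opening: 0.0138
```

```bash
python3 plan.py 0.5588 -0.0603 0.2145 9.1
```

```text
t 4.0 pos [ 0.5585 -0.0605  0.214 ] yaw 9.1 F [ 0.65 -1.41 -0.95] T [-0.363 -0.055  0.023] op 0.0138
travel mm [ 0.3 -0.1 -0.5] |d| 0.6 rot [ 0.0002 -0.0001 -0.0001]
```

Gripped on the bar with very little side force. Now I firm up the grip and press in small steps.

Request:
jog_arm --rows '[{"travel":[0,0,0],"rot":[0,0,0],"claw":-1},{"travel":[0,0,0],"rot":[0,0,0],"claw":-1},{"travel":[0,0,0.5],"rot":[0,0,0],"claw":-1},{"travel":[0,0,0.5],"rot":[0,0,0],"claw":-1},{"travel":[0,0,0],"rot":[0,0,0],"claw":-1}]' --grip_force 40

```text
clock: 4.62
position: [0.5586, -0.0605, 0.2139]
ee_rot: [[0.987, 0.158, 0.001], [0.158, -0.987, -0.001], [0.0, 0.001, -1.0]]
wrist_force: [-2.2, -0.7, 5.6]
opening: 0.0134
```

```bash
python3 plan.py 0.5588 -0.0603 0.2145 9.1
```

```text
t 4.62 pos [ 0.5586 -0.0605  0.2139] yaw 9.1 F [-2.16 -0.66  5.58] T [-0.035  0.45  -0.025] op 0.0134
travel mm [ 0.2 -0.2 -0.6] |d| 0.7 rot [ 0.0006 -0.0004  0.    ]
```

Request:
jog_arm --rows '[{"travel":[0,0,0.8],"rot":[0,0,0],"claw":-1},{"travel":[0,0,0.8],"rot":[0,0,0],"claw":-1},{"travel":[0,0,0.7],"rot":[0,0,0],"claw":-1},{"travel":[0,0,0.7],"rot":[0,0,0],"claw":-1},{"travel":[0,0,0],"rot":[0,0,0],"claw":-1}]'

```text
clock: 5.25
position: [0.5587, -0.0605, 0.2118]
ee_rot: [[0.987, 0.158, 0.001], [0.158, -0.987, -0.001], [0.001, 0.001, -1.0]]
wrist_force: [-4.2, 0.9, 10.7]
opening: 0.0134
```

```bash
python3 plan.py 0.5588 -0.0603 0.2145 9.1
```

```text
t 5.25 pos [ 0.5587 -0.0605  0.2118] yaw 9.11 F [-4.18  0.9  10.68] T [ 0.039  0.846 -0.058] op 0.0134
travel mm [ 0.2 -0.2 -2.7] |d| 2.8 rot [ 0.0008 -0.0007  0.0001]
```

Request:
jog_arm --rows '[{"travel":[0,0,0.6],"rot":[0,0,0],"claw":-1},{"travel":[0,0,0.6],"rot":[0,0,0],"claw":-1},{"travel":[0,0,0.6],"rot":[0,0,0],"claw":-1},{"travel":[0,0,0.4],"rot":[0,0,0],"claw":-1},{"travel":[0,0,0],"rot":[0,0,0],"claw":-1}]'

```text
clock: 5.88
position: [0.5587, -0.0605, 0.2101]
ee_rot: [[0.987, 0.158, 0.001], [0.158, -0.987, -0.001], [0.001, 0.001, -1.0]]
wrist_force: [-5.7, 0.5, 11.8]
opening: 0.0139
```

```bash
python3 plan.py 0.5588 -0.0603 0.2145 9.1
```

```text
t 5.88 pos [ 0.5587 -0.0605  0.2101] yaw 9.11 F [-5.65  0.47 11.84] T [ 0.103  1.067 -0.041] op 0.0139
travel mm [ 0.2 -0.2 -4.4] |d| 4.4 rot [ 0.0009 -0.0008  0.0001]
```

Request:
jog_arm --rows '[{"travel":[-0.6,0,0.4],"rot":[0,0,0],"claw":-1},{"travel":[0,0,0],"rot":[0,0,0],"claw":-1},{"travel":[0,0,0],"rot":[0,0,0],"claw":-1},{"travel":[0,0,0],"rot":[0,0,0],"claw":-1},{"travel":[0,0,0],"rot":[0,0,0],"claw":-1}]'

```text
clock: 6.5
position: [0.5586, -0.0605, 0.21]
ee_rot: [[0.987, 0.158, 0.002], [0.158, -0.987, -0.001], [0.002, 0.001, -1.0]]
wrist_force: [-4.8, 0.7, 12.9]
opening: 0.0139
```

```bash
python3 plan.py 0.5588 -0.0603 0.2145 9.1
```

```text
t 6.5 pos [ 0.5586 -0.0605  0.21  ] yaw 9.11 F [-4.83  0.73 12.88] T [ 0.189  0.756 -0.022] op 0.0139
travel mm [ 0.2 -0.2 -4.5] |d| 4.5 rot [ 0.0011 -0.0023  0.0002]
```

Request:
jog_arm --rows '[{"travel":[0,0,0.4],"rot":[0,0,0],"claw":-1},{"travel":[0,0,0],"rot":[0,0,-0.05],"claw":-1},{"travel":[0,0,0],"rot":[0,0,-0.08],"claw":-1},{"travel":[0,0,0],"rot":[0,0,-0.08],"claw":-1},{"travel":[0,0,0],"rot":[0,0,0],"claw":-1}]'

```text
clock: 7.12
position: [0.5594, -0.0606, 0.21]
ee_rot: [[0.932, 0.361, 0.005], [0.361, -0.932, -0.001], [0.004, 0.003, -1.0]]
wrist_force: [-2.0, 1.3, 12.4]
opening: 0.014
```

```bash
python3 plan.py 0.5588 -0.0603 0.2145 9.1
```

```text
t 7.12 pos [ 0.5594 -0.0606  0.21  ] yaw 21.18 F [-2.04  1.26 12.44] T [ 0.175  0.425 -0.02 ] op 0.014
travel mm [-0.4 -0.5 -4.5] |d| 4.5 rot [ 0.0022 -0.0041  0.2108]
```

Request:
jog_arm --rows '[{"travel":[0,0,0.2],"rot":[0,0,-0.09],"claw":-1},{"travel":[0,0,0],"rot":[0,0,-0.09],"claw":-1},{"travel":[0,0,0],"rot":[0,0,-0.09],"claw":-1},{"travel":[0,0,0],"rot":[0,0,-0.09],"claw":-1},{"travel":[0,0,0],"rot":[0,0,0],"claw":-1}]'

```text
clock: 7.75
position: [0.5598, -0.0607, 0.2101]
ee_rot: [[0.745, 0.667, 0.006], [0.667, -0.745, -0.001], [0.003, 0.005, -1.0]]
wrist_force: [-0.7, 1.2, 12.0]
opening: 0.0137
```

```bash
python3 plan.py 0.5588 -0.0603 0.2145 9.1; python3 - <<'E'
from cell import arm
import cv2,numpy as np
c=arm.read_camera("wrist"); cv2.imwrite("pics/wrist3.png",c["color"][:,:,::-1])
E
```

```text
t 7.75 pos [ 0.5598 -0.0607  0.2101] yaw 41.81 F [-0.7   1.19 11.97] T [0.111 0.199 0.074] op 0.0137
travel mm [-0.5 -1.  -4.4] |d| 4.6 rot [ 0.0036 -0.0047  0.5708]
```

View pics/wrist3.png

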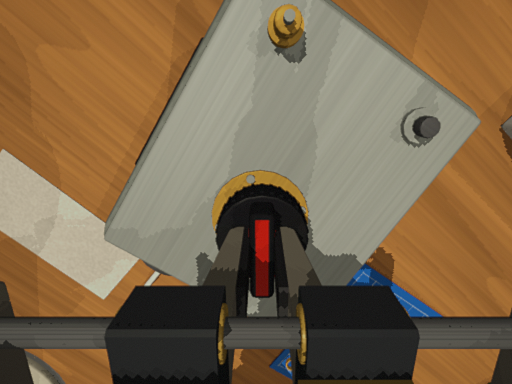

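The bar has turned with the jaws: the strip is still upright at u=262 while the cleaner has turned in view. I continue past 45°.

Request:
jog_arm --rows '[{"travel":[0,0,0.2],"rot":[0,0,-0.11],"claw":-1},{"travel":[0,0,0],"rot":[0,0,-0.11],"claw":-1},{"travel":[0,0,0],"rot":[0,0,-0.11],"claw":-1},{"travel":[0,0,0],"rot":[0,0,-0.11],"claw":-1},{"travel":[0,0,0],"rot":[0,0,0],"claw":-1}]'

```text
clock: 8.43
position: [0.5596, -0.0603, 0.2098]
ee_rot: [[0.39, 0.921, 0.005], [0.921, -0.39, -0.0], [0.002, 0.005, -1.0]]
wrist_force: [-1.9, 1.9, 12.9]
opening: 0.013
```

```bash
python3 plan.py 0.5588 -0.0603 0.2145 9.1
```

```text
t 8.43 pos [ 0.5596 -0.0603  0.2098] yaw 67.03 F [-1.86  1.88 12.92] T [0.358 0.337 0.043] op 0.013
travel mm [-0.3 -0.7 -4.7] |d| 4.8 rot [ 0.0035 -0.0039  1.0111]
```

Request:
jog_arm --rows '[{"travel":[0,0,-2],"rot":[0,0,0],"claw":-1},{"travel":[0,0,-2],"rot":[0,0,0],"claw":-1},{"travel":[0,0,-3],"rot":[0,0,0],"claw":-1},{"travel":[0,0,-3],"rot":[0,0,0],"claw":-1},{"travel":[0,0,0],"rot":[0,0,0],"claw":-1}]'

```text
clock: 9.05
position: [0.5574, -0.0603, 0.2159]
ee_rot: [[0.391, 0.92, -0.001], [0.92, -0.391, 0.0], [-0.0, -0.001, -1.0]]
wrist_force: [0.2, 0.2, 3.5]
opening: 0.0136
```

```bash
python3 plan.py 0.5588 -0.0603 0.2145 9.1
```

```text
t 9.05 pos [ 0.5574 -0.0603  0.2159] yaw 66.97 F [0.18 0.22 3.52] T [ 0.046  0.136 -0.009] op 0.0136
travel mm [0.5 1.2 1.4] |d| 1.9 rot [-1.20e-03  8.00e-04  1.01e+00]
```

Request:
jog_arm --rows '[{"travel":[0,0,-5],"rot":[0,0,0],"claw":-1},{"travel":[0,0,-10],"rot":[0,0,0],"claw":-1},{"travel":[0,0,-20],"rot":[0,0,0],"claw":-1},{"travel":[0,0,-30],"rot":[0,0,0],"claw":-1},{"travel":[0,0,-20],"rot":[0,0,0],"claw":-1}]'

```text
clock: 9.68
position: [0.5582, -0.0606, 0.3036]
ee_rot: [[0.391, 0.92, 0.002], [0.92, -0.391, -0.001], [0.0, 0.002, -1.0]]
wrist_force: [0.1, 0.1, -1.3]
opening: 0.0134
```

```bash
python3 plan.py 0.457 -0.343 0.30 67; python3 - <<'E'
from cell import arm
import cv2,numpy as np
c=arm.read_camera("scene"); cv2.imwrite("pics/scene4.png",c["color"][:,:,::-1])
E
```

```text
t 9.68 pos [ 0.5582 -0.0606  0.3036] yaw 66.97 F [ 0.09  0.08 -1.25] T [-0.069 -0.014  0.008] op 0.0134
travel mm [-299.5   17.3    3.6] |d| 300.0 rot [ 0.0019 -0.0001 -0.0006]
```

View pics/scene4.png

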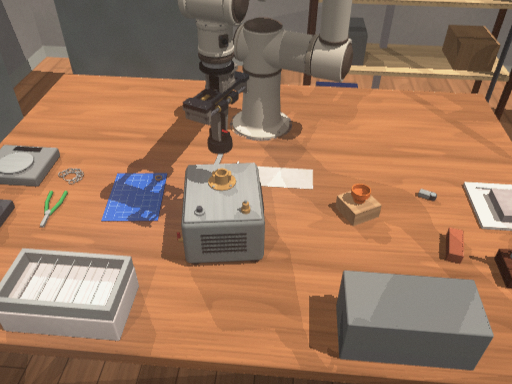

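The cap is off and held, at (220,142), and the brass neck at (221,177) is open. Next I move over the mat.

Request:
jog_arm --rows '[{"travel":[-40,2.3,0],"rot":[0,0,0],"claw":-1},{"travel":[-55,3.2,0],"rot":[0,0,0],"claw":-1},{"travel":[-60,3.5,0],"rot":[0,0,0],"claw":-1},{"travel":[-60,3.5,0],"rot":[0,0,0],"claw":-1},{"travel":[-50,3,0],"rot":[0,0,0],"claw":-1}]'

```text
clock: 10.35
position: [0.4673, -0.3123, 0.3013]
ee_rot: [[0.392, 0.92, -0.0], [0.92, -0.392, 0.0], [-0.0, -0.0, -1.0]]
wrist_force: [1.0, 0.7, -1.3]
opening: 0.0139
```

Request:
jog_arm --rows '[{"travel":[-30,1.5,20],"rot":[0,0,0],"claw":-1},{"travel":[0,0,50],"rot":[0,0,0],"claw":-1},{"travel":[0,0,50],"rot":[0,0,0],"claw":-1},{"travel":[0,0,50],"rot":[0,0,0],"claw":-1},{"travel":[0,0,40],"rot":[0,0,0],"claw":-1}]'

```text
clock: 10.98
position: [0.4573, -0.3378, 0.0891]
ee_rot: [[0.391, 0.92, -0.001], [0.92, -0.391, 0.002], [0.001, -0.002, -1.0]]
wrist_force: [1.3, -0.1, -1.0]
opening: 0.0134
```

```bash
python3 plan.py 0.457 -0.343 0.042 67; python3 - <<'E'
from cell import arm
import cv2,numpy as np
c=arm.read_camera("wrist"); cv2.imwrite("pics/wrist5.png",c["color"][:,:,::-1])
E
```

```text
t 10.97 pos [ 0.4573 -0.3378  0.0891] yaw 66.96 F [ 1.33 -0.09 -1.01] T [-0.063 -0.107  0.013] op 0.0134
travel mm [-4.9  1.8 47.1] |d| 47.4 rot [-0.0019 -0.0009 -0.0007]
```

View pics/wrist5.png

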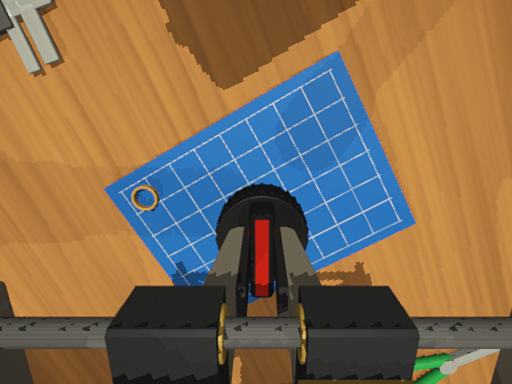

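The cap hangs over the middle of the mat, with the strip at (262,257), the ring clear at (145,198) and the pliers at (440,360). I lower it.

Request:
jog_arm --rows '[{"travel":[-2,1,14],"rot":[0,0,0],"claw":-1},{"travel":[0,0,14],"rot":[0,0,0],"claw":-1},{"travel":[0,0,10],"rot":[0,0,0],"claw":-1},{"travel":[0,0,5],"rot":[0,0,0],"claw":-1},{"travel":[0,0,0],"rot":[0,0,0],"claw":-1}]'

```text
clock: 11.65
position: [0.4583, -0.3408, 0.0485]
ee_rot: [[0.391, 0.92, -0.0], [0.92, -0.391, 0.0], [0.0, -0.0, -1.0]]
wrist_force: [-0.7, -0.1, -2.0]
opening: 0.0138
```

```bash
python3 plan.py 0.457 -0.343 0.042 67
```

```text
t 11.65 pos [ 0.4583 -0.3408  0.0485] yaw 66.97 F [-0.66 -0.1  -2.04] T [ 0.019 -0.044 -0.013] op 0.0138
travel mm [-2.5 -0.3  6.5] |d| 7.0 rot [-0.0001 -0.     -0.0006]
```

Request:
jog_arm --rows '[{"travel":[0,0,3],"rot":[0,0,0],"claw":-1},{"travel":[0,0,2],"rot":[0,0,0],"claw":-1},{"travel":[0,0,1],"rot":[0,0,0],"claw":-1},{"travel":[0,0,1],"rot":[0,0,0],"claw":-1},{"travel":[0,0,0],"rot":[0,0,0],"claw":-1}]'

```text
clock: 12.28
position: [0.4582, -0.3408, 0.0414]
ee_rot: [[0.391, 0.92, -0.0], [0.92, -0.391, 0.0], [0.0, -0.0, -1.0]]
wrist_force: [0.0, 0.2, -2.1]
opening: 0.0135
```

```bash
python3 plan.py 0.457 -0.343 0.042 67
```

```text
t 12.28 pos [ 0.4582 -0.3408  0.0414] yaw 66.97 F [ 0.03  0.15 -2.06] T [-0.027 -0.07   0.004] op 0.0135
travel mm [-2.5 -0.3 -0.6] |d| 2.6 rot [-0.0001 -0.     -0.0006]
```

Request:
jog_arm --rows '[{"travel":[0,0,0.6],"rot":[0,0,0],"claw":-1},{"travel":[0,0,0.6],"rot":[0,0,0],"claw":-1},{"travel":[0,0,0.5],"rot":[0,0,0],"claw":-1},{"travel":[0,0,0.5],"rot":[0,0,0],"claw":-1},{"travel":[0,0,0],"rot":[0,0,0],"claw":-1}]'

```text
clock: 12.9
position: [0.4583, -0.3408, 0.0399]
ee_rot: [[0.391, 0.92, -0.0], [0.92, -0.391, 0.0], [-0.0, -0.0, -1.0]]
wrist_force: [-2.0, 1.6, 5.2]
opening: 0.0135
```

```bash
python3 plan.py 0.457 -0.343 0.042 67
```

```text
t 12.9 pos [ 0.4583 -0.3408  0.0399] yaw 66.97 F [-2.05  1.63  5.19] T [0.396 0.389 0.007] op 0.0135
travel mm [-2.5 -0.3 -2.1] |d| 3.3 rot [-0.0002  0.     -0.0005]
```

The cap is down, with about 7 N of contact. I back off half a millimetre, open partly, and rise straight up.

Request:
jog_arm --rows '[{"travel":[0,0,-0.7],"rot":[0,0,0],"claw":-1},{"travel":[0,0,0],"rot":[0,0,0],"claw":-0.1},{"travel":[0,0,0],"rot":[0,0,0],"claw":-0.1},{"travel":[0,0,0],"rot":[0,0,0],"claw":-0.1},{"travel":[0,0,0],"rot":[0,0,0],"claw":-0.1}]' --grip_force 20

```text
clock: 13.52
position: [0.4583, -0.3408, 0.04]
ee_rot: [[0.391, 0.92, 0.0], [0.92, -0.391, -0.0], [-0.0, 0.0, -1.0]]
wrist_force: [0.5, 0.7, -0.2]
opening: 0.0414
```

Request:
jog_arm --rows '[{"travel":[0,0,-15],"rot":[0,0,0],"claw":-0.1},{"travel":[0,0,-40],"rot":[0,0,0],"claw":-0.1},{"travel":[0,0,-60],"rot":[0,0,0],"claw":-0.1},{"travel":[0,0,-60],"rot":[0,0,0],"claw":-0.1},{"travel":[0,0,-60],"rot":[0,0,0],"claw":-0.1}]'

```text
clock: 14.15
position: [0.4581, -0.3406, 0.2784]
ee_rot: [[0.391, 0.92, 0.001], [0.92, -0.391, -0.001], [-0.001, 0.002, -1.0]]
wrist_force: [-0.3, -0.5, -0.4]
opening: 0.0413
```

```bash
python3 plan.py 0.559 -0.0602 0.30 45; python3 - <<'E'
from cell import arm
import cv2,numpy as np
from h import *
c=arm.read_camera("wrist"); cv2.imwrite("pics/wrist6.png",c["color"][:,:,::-1]);np.savez("wrist6.npz",**c)
H=hsv(c);h,s,v=H[...,0],H[...,1],H[...,2];P=cloud(c)
r=big(((h<8)|(h>170))&(s>130)&(P[...,2]<.07)&(P[...,2]>.03));print(P[r].mean(0),r.sum())
bk=(v<60)&(s<120)&(abs(P[...,2]-.03)<.006);print("captop z",np.median(P[bk][:,2]),bk.sum())
E
```

```text
t 14.15 pos [ 0.4581 -0.3406  0.2784] yaw 66.97 F [-0.31 -0.52 -0.41] T [-0.04  -0.1    0.022] op 0.0413
travel mm [297.5 -16.8 -21.9] |d| 298.8 rot [0.0017 0.0004 0.3835]
[ 0.45914438 -0.3413382   0.05401935] 252
captop z 0.029766161107224437 1344
```

View pics/wrist6.png

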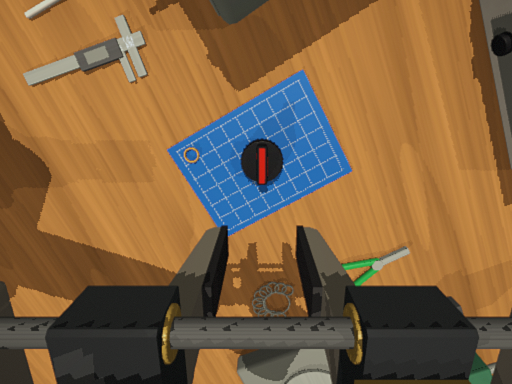

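The cap stands upright at the mat's middle, at (262,160), let go. The ring at (191,155) and the pliers are untouched. On the way to the funnel I'll look at the open neck.

Request:
jog_arm --rows '[{"travel":[50,-3,-14],"rot":[0,0,0],"claw":0.3},{"travel":[58,-3.5,-14],"rot":[0,0,0],"claw":1},{"travel":[58,-3.5,-14],"rot":[0,0,0],"claw":1},{"travel":[58,-3.5,-14],"rot":[0,0,0],"claw":1},{"travel":[50,-3,-14],"rot":[0,0,0],"claw":1}]'

```text
clock: 14.82
position: [0.5506, -0.0801, 0.3466]
ee_rot: [[0.391, 0.921, 0.002], [0.921, -0.391, -0.0], [0.0, 0.002, -1.0]]
wrist_force: [0.2, 0.0, -0.0]
opening: 0.0895
```

Request:
jog_arm --rows '[{"travel":[0,0,0],"rot":[0,0,0.18],"claw":1},{"travel":[0,0,0],"rot":[0,0,0.18],"claw":1},{"travel":[0,0,0],"rot":[0,0,0.02],"claw":1},{"travel":[0,0,0],"rot":[0,0,0],"claw":1},{"travel":[0,0,0],"rot":[0,0,0],"claw":1}]'

```text
clock: 15.45
position: [0.5502, -0.0824, 0.3451]
ee_rot: [[0.704, 0.71, 0.0], [0.71, -0.704, 0.0], [0.0, 0.0, -1.0]]
wrist_force: [0.7, -0.1, -0.0]
opening: 0.0918
```

```bash
python3 plan.py 0.462 0.317 0.30 45; python3 - <<'E'
from cell import arm
import cv2,numpy as np
from h import *
c=arm.read_camera("wrist"); cv2.imwrite("pics/wrist7.png",c["color"][:,:,::-1]);np.savez("wrist7.npz",**c)
E
```

```text
t 15.45 pos [ 0.5502 -0.0824  0.3451] yaw 45.27 F [ 0.74 -0.15 -0.04] T [-0.016 -0.024  0.011] op 0.0918
travel mm [ 221.6 -343.7   45.1] |d| 411.5 rot [ 0.0001 -0.0001  0.0047]
```

View pics/wrist7.png

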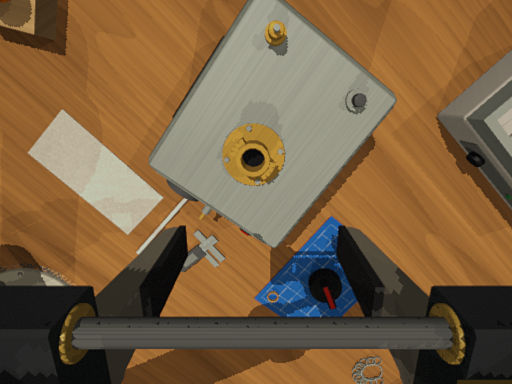

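```bash
python3 - <<'E'
from h import *
c=load("wrist7.npz");H=hsv(c);h,s,v=H[...,0],H[...,1],H[...,2];P=cloud(c)
near=np.linalg.norm(P[...,:2]-[.559,-.06],axis=2)<.035
m=near&(abs(P[...,2]-.19)<.0016); uv=np.argwhere(m)[:,::-1]
p=plane(c,uv,.19)[:,:2].astype(np.float32);print("rim",m.sum(),cv2.minEnclosingCircle(p),p.mean(0))
dk=big((v<70)&near|(near&(P[...,2]<.18)&(v<70)))
p=plane(c,np.argwhere(dk)[:,::-1],.19)[:,:2].astype(np.float32);print("dark",dk.sum(),cv2.minEnclosingCircle(p))
x=c["color"][110:205,195:315];cv2.imwrite("pics/neck.png",cv2.resize(x,None,fx=6,fy=6,interpolation=0)[:,:,::-1])
E
```

```text
rim 437 ((0.5581949353218079, -0.0599021390080452), 0.023190481588244438) [ 0.5586163  -0.05983936]
dark 1950 ((0.38773614168167114, -0.18404269218444824), 0.1637493073940277)
```

View pics/neck.png

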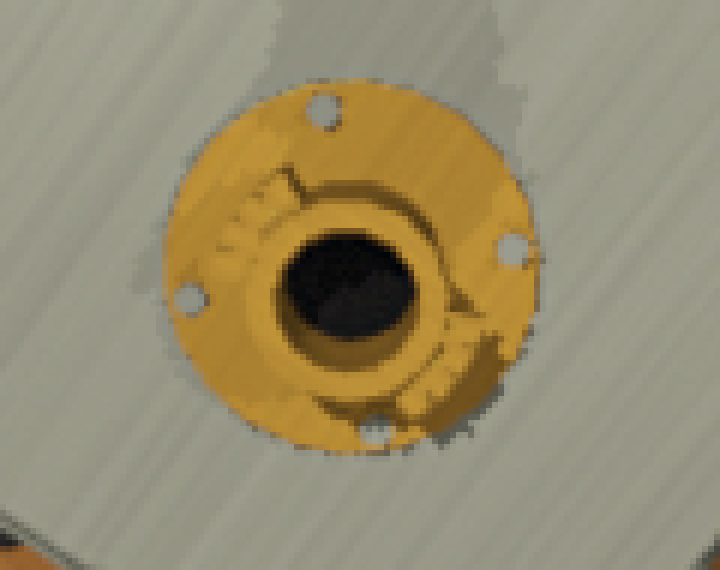

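The open bore is at about (253,160), its centre agreeing with (0.559,-0.060). On to the funnel.

Request:
jog_arm --rows '[{"travel":[25,-39,0],"rot":[0,0,0],"claw":1},{"travel":[32,-50,0],"rot":[0,0,0],"claw":1},{"travel":[32,-50,0],"rot":[0,0,0],"claw":1},{"travel":[32,-50,0],"rot":[0,0,0],"claw":1},{"travel":[32,-50,9],"rot":[0,0,0],"claw":1}]'

```text
clock: 16.12
position: [0.4883, 0.1965, 0.3368]
ee_rot: [[0.704, 0.71, 0.002], [0.71, -0.704, 0.0], [0.002, 0.001, -1.0]]
wrist_force: [0.5, 0.4, 0.5]
opening: 0.092
```

Request:
jog_arm --rows '[{"travel":[32,-50,12],"rot":[0,0,0],"claw":1},{"travel":[30,-46,12],"rot":[0,0,0],"claw":1},{"travel":[6,-9,12],"rot":[0,0,0],"claw":1},{"travel":[0,0,0],"rot":[0,0,0],"claw":1},{"travel":[0,0,0],"rot":[0,0,0],"claw":1}]'

```text
clock: 16.75
position: [0.4627, 0.3158, 0.3005]
ee_rot: [[0.706, 0.708, 0.001], [0.708, -0.706, -0.0], [0.0, 0.001, -1.0]]
wrist_force: [0.1, -0.7, 0.8]
opening: 0.0921
```

```bash
python3 - <<'E'
from cell import arm
import cv2,numpy as np
from h import *
from plan import go
c=arm.read_camera("wrist"); cv2.imwrite("pics/wrist8.png",c["color"][:,:,::-1]);np.savez("wrist8.npz",**c)
H=hsv(c);h,s,v=H[...,0],H[...,1],H[...,2];P=cloud(c)
near=np.linalg.norm(P[...,:2]-[.462,.317],axis=2)<.045
m=near&(P[...,2]>.08)&(P[...,2]<.092)
p=plane(c,np.argwhere(m)[:,::-1],.085)[:,:2].astype(np.float32);print("rim",m.sum(),cv2.minEnclosingCircle(p),np.median(P[m][:,2]))
x=near&(P[...,2]>.06);x=big(x);p=plane(c,np.argwhere(x)[:,::-1],.085)[:,:2].astype(np.float32);print("all",x.sum(),cv2.minEnclosingCircle(p))
go([.462,.317,.065],np.radians(45.2))
E
```

```text
rim 297 ((0.46247538924217224, 0.3177335858345032), 0.02718912996351719) 0.08482918196594152
all 10121 ((0.25809431076049805, 0.11949539929628372), 0.23206984996795654)
t 16.8 pos [0.4629 0.3157 0.3007] yaw 45.08 F [ 0.08 -0.01 -0.86] T [-0.015 -0.02  -0.009] op 0.0921
travel mm [ 1.000e-01 -1.700e+00  2.357e+02] |d| 235.7 rot [ 0.0008 -0.0009 -0.002 ]
```

View pics/wrist8.png

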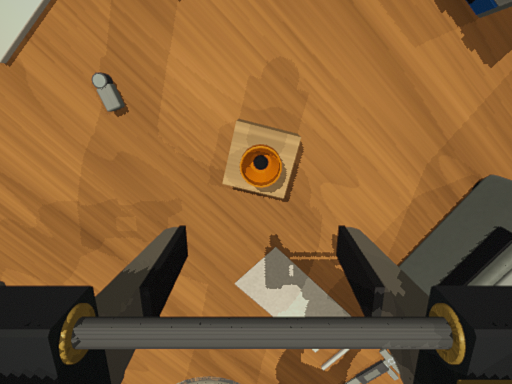

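The funnel is at (262,163), with its rim centre at (0.4625, 0.3177). I descend onto it.

Request:
jog_arm --rows '[{"travel":[1.1,-1.7,40],"rot":[0,0,0],"claw":1},{"travel":[0,0,55],"rot":[0,0,0],"claw":1},{"travel":[0,0,55],"rot":[0,0,0],"claw":1},{"travel":[0,0,35],"rot":[0,0,0],"claw":1},{"travel":[0,0,0],"rot":[0,0,0],"claw":1}]'

```text
clock: 17.42
position: [0.4602, 0.3171, 0.1127]
ee_rot: [[0.706, 0.708, -0.005], [0.708, -0.706, -0.002], [-0.005, -0.002, -1.0]]
wrist_force: [-0.2, 0.5, 0.8]
opening: 0.0917
```

```bash
python3 - <<'E'
from plan import go,np,arm
go([.4625,.3177,.065],np.radians(45.2))
import cv2
c=arm.read_camera("wrist"); cv2.imwrite("pics/wrist9.png",c["color"][:,:,::-1])
E
```

```text
t 17.43 pos [0.4602 0.3171 0.1127] yaw 45.1 F [-0.2   0.53  0.81] T [-0.068 -0.043 -0.007] op 0.0917
travel mm [ 2.3  1.3 47.7] |d| 47.8 rot [-0.0021  0.0053 -0.0018]
```

View pics/wrist9.png

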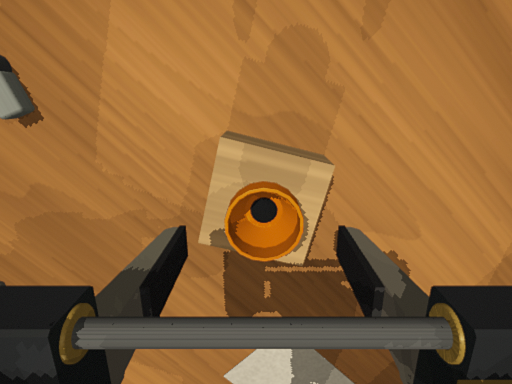

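Request:
jog_arm --rows '[{"travel":[0,0,20],"rot":[0,0,0],"claw":1},{"travel":[0,0,18],"rot":[0,0,0],"claw":1},{"travel":[0,0,7],"rot":[0,0,0],"claw":1},{"travel":[0,0,0],"rot":[0,0,0],"claw":1},{"travel":[0,0,0],"rot":[0,0,0],"claw":1}]' --grip_force 6

```text
clock: 18.1
position: [0.4621, 0.3193, 0.0708]
ee_rot: [[0.705, 0.71, 0.001], [0.71, -0.705, 0.001], [0.001, 0.001, -1.0]]
wrist_force: [1.0, 0.7, 0.3]
opening: 0.0917
```

```bash
python3 plan.py .4625 .3177 .065 45.2
```

```text
t 18.1 pos [0.4621 0.3193 0.0708] yaw 45.2 F [0.97 0.73 0.3 ] T [-0.034  0.019  0.027] op 0.0917
travel mm [-0.8  1.4  5.8] |d| 6.0 rot [ 0.0005 -0.0012 -0.0001]
```

Request:
jog_arm --rows '[{"travel":[-0.8,1.2,3],"rot":[0,0,0],"claw":1},{"travel":[0,0,2.5],"rot":[0,0,0],"claw":1},{"travel":[0,0,0],"rot":[0,0,0],"claw":0.4},{"travel":[0,0,0],"rot":[0,0,0],"claw":0},{"travel":[0,0,0],"rot":[0,0,0],"claw":-1}]' --grip_force 6

```text
clock: 18.73
position: [0.4619, 0.3176, 0.0646]
ee_rot: [[0.705, 0.71, 0.0], [0.71, -0.705, 0.0], [0.0, 0.0, -1.0]]
wrist_force: [-0.5, 0.2, -0.5]
opening: 0.0638
```

Request:
jog_arm --rows '[{"travel":[0,0,0],"rot":[0,0,0],"claw":-1},{"travel":[0,0,0],"rot":[0,0,0],"claw":-1},{"travel":[0,0,0],"rot":[0,0,0],"claw":-1},{"travel":[0,0,0],"rot":[0,0,0],"claw":-1},{"travel":[0,0,0],"rot":[0,0,0],"claw":-1}]' --grip_force 12

```text
clock: 19.35
position: [0.4619, 0.3176, 0.0646]
ee_rot: [[0.705, 0.709, 0.0], [0.709, -0.705, 0.0], [0.0, 0.0, -1.0]]
wrist_force: [1.0, 0.1, 0.1]
opening: 0.0528
```

```bash
python3 plan.py .4625 .3177 .065 45.2
```

```text
t 19.35 pos [0.4619 0.3176 0.0646] yaw 45.19 F [1.04 0.08 0.12] T [-0.026 -0.016 -0.039] op 0.0528
travel mm [ 0.5  0.4 -0.4] |d| 0.8 rot [ 0.     -0.0001 -0.0001]
```

Request:
jog_arm --rows '[{"travel":[0,0,-8],"rot":[0,0,0],"claw":-1},{"travel":[0,0,-25],"rot":[0,0,0],"claw":-1},{"travel":[0,0,-50],"rot":[0,0,0],"claw":-1},{"travel":[0,0,-60],"rot":[0,0,0],"claw":-1},{"travel":[0,0,-60],"rot":[0,0,0],"claw":-1}]' --grip_force 15

```text
clock: 19.98
position: [0.4614, 0.3174, 0.2697]
ee_rot: [[0.705, 0.71, 0.0], [0.71, -0.705, 0.0], [0.0, -0.0, -1.0]]
wrist_force: [0.7, 0.8, 0.0]
opening: 0.0524
```

Request:
jog_arm --rows '[{"travel":[0,0,-40],"rot":[0,0,0],"claw":-1},{"travel":[0,0,0],"rot":[0,0,0],"claw":-1},{"travel":[0,0,0],"rot":[0,0,0],"claw":-1},{"travel":[0,0,0],"rot":[0,0,0],"claw":-1},{"travel":[0,0,0],"rot":[0,0,0],"claw":-1}]'

```text
clock: 20.6
position: [0.4612, 0.3173, 0.3059]
ee_rot: [[0.705, 0.71, -0.003], [0.71, -0.705, -0.001], [-0.003, -0.001, -1.0]]
wrist_force: [0.4, 0.7, -0.2]
opening: 0.0523
```

```bash
python3 - <<'E'
from plan import go,np,arm
go([.5588,-.060,.30],np.radians(45.2))
import cv2
for n in("wrist","side"):
    c=arm.read_camera(n); cv2.imwrite(f"pics/{n}10.png",c["color"][:,:,::-1]);np.savez(f"{n}10.npz",**c)
E
```

```text
t 20.6 pos [0.4612 0.3173 0.3059] yaw 45.19 F [ 0.41  0.69 -0.25] T [ 0.029  0.006 -0.018] op 0.0523
travel mm [-198.9  335.1    6. ] |d| 389.8 rot [-0.0011  0.0027 -0.0001]
```

View pics/wrist10.png

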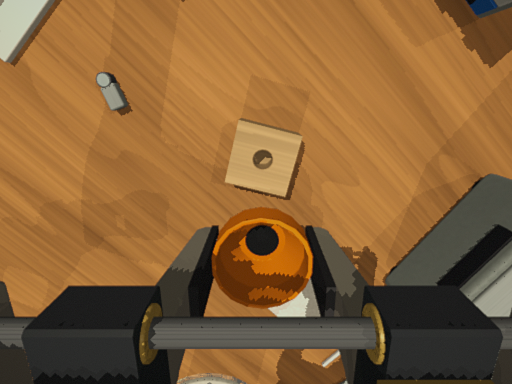

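View pics/side10.png

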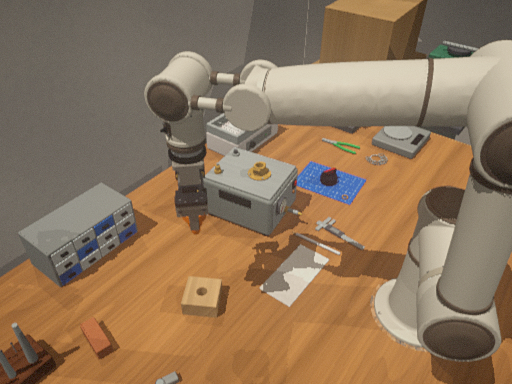

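The funnel is held, with its rim around (262,260) and the spout hole at (262,240); the block stays behind. The side view shows the cap still on the mat and the spout pointing down. I'll check the funnel's tilt in the grip.

```bash
python3 - <<'E'
from h import *
c=load("wrist10.npz");H=hsv(c);h,s,v=H[...,0],H[...,1],H[...,2];P=cloud(c)
T=np.array([.4612,.3173,.3059])
o=(h<22)&(s>170)&(np.linalg.norm(P-T,axis=2)<.06); q=P[o];print(o.sum(),np.percentile(q[:,2],[1,50,95,99])-T[2])
ob=o.astype(np.uint8);ob=cv2.morphologyEx(ob,cv2.MORPH_CLOSE,np.ones((7,7)))
# rim: upper-lip pixels, outermost z
top=o&(P[...,2]>T[2]+.015);Q=P[top];A=np.c_[Q[:,:2]-T[:2],np.ones(len(Q))]
w=np.linalg.lstsq(A,Q[:,2]-T[2],rcond=None)[0];print("rim plane slope x,y,z",w,top.sum())
p=plane(c,np.argwhere(top)[:,::-1],T[2]+w[2])[:,:2].astype(np.float32);cc=cv2.minEnclosingCircle(p);print("circ off",np.array(cc[0])-T[:2],cc[1])
c=load("side10.npz");H=hsv(c);h,s,v=H[...,0],H[...,1],H[...,2];P=cloud(c)
o=(h<20)&(s>180)&(np.linalg.norm(P-T,axis=2)<.09);print("side",o.sum(),P[o].min(0)-T,P[o].max(0)-T)
x=c["color"][170:250,140:260];cv2.imwrite("pics/fun_side.png",cv2.resize(x,None,fx=6,fy=6)[:,:,::-1])
E
```

```text
7346 [-0.01001187  0.00565126  0.02094001  0.02171137]
rim plane slope x,y,z [-0.00326773  0.01166935  0.01951644] 2194
circ off [-0.00897882  0.0026423 ] 0.03688732534646988
side 94 [-0.02569165 -0.0163715  -0.04660383] [0.01229059 0.02666742 0.02285068]
```

View pics/fun_side.png

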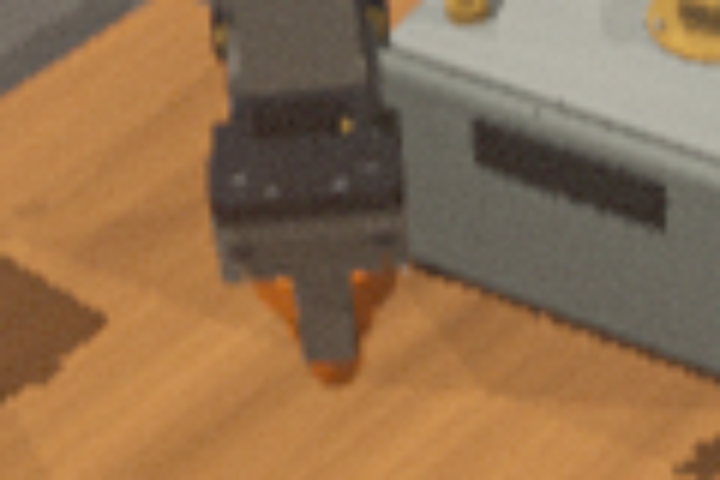

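Tilt is about 0.01 rad, fine. I carry it over the neck.

Request:
jog_arm --rows '[{"travel":[-17,29,0],"rot":[0,0,0],"claw":-1},{"travel":[-27,45,2],"rot":[0,0,0],"claw":-1},{"travel":[-27,45,2],"rot":[0,0,0],"claw":-1},{"travel":[-27,45,2],"rot":[0,0,0],"claw":-1},{"travel":[-27,45,0],"rot":[0,0,0],"claw":-1}]'

```text
clock: 21.32
position: [0.5221, 0.08, 0.3012]
ee_rot: [[0.705, 0.71, -0.0], [0.71, -0.705, 0.0], [-0.0, -0.0, -1.0]]
wrist_force: [0.4, 1.1, -0.1]
opening: 0.0522
```

Request:
jog_arm --rows '[{"travel":[-27,45,0],"rot":[0,0,0],"claw":-1},{"travel":[-27,45,0],"rot":[0,0,0],"claw":-1},{"travel":[-19,33,0],"rot":[0,0,0],"claw":-1},{"travel":[0,0,0],"rot":[0,0,0],"claw":-1},{"travel":[0,0,0],"rot":[0,0,0],"claw":-1}]'

```text
clock: 21.95
position: [0.5576, -0.0563, 0.3013]
ee_rot: [[0.705, 0.71, -0.001], [0.71, -0.705, 0.001], [0.0, -0.001, -1.0]]
wrist_force: [-0.7, -0.6, -0.2]
opening: 0.0523
```

```bash
python3 - <<'E'
from plan import go,np,arm
go([.5588,-.060,.245],np.radians(45.2))
import cv2
for n in("wrist",):
    c=arm.read_camera(n); cv2.imwrite(f"pics/{n}11.png",c["color"][:,:,::-1]);np.savez(f"{n}11.npz",**c)
E
```

```text
t 21.95 pos [ 0.5576 -0.0563  0.3013] yaw 45.2 F [-0.66 -0.58 -0.17] T [-0.023  0.012  0.039] op 0.0523
travel mm [-1.9  3.5 56.3] |d| 56.4 rot [-0.0009 -0.0001  0.    ]
```

View pics/wrist11.png

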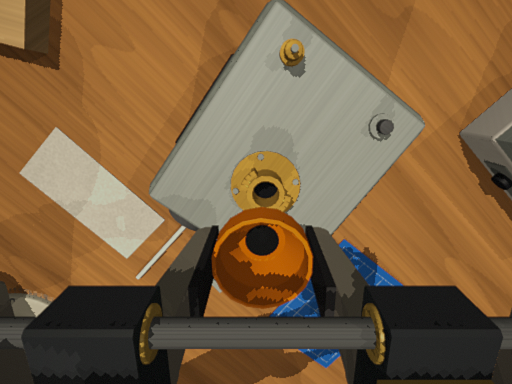

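Request:
jog_arm --rows '[{"travel":[-2.2,3.5,0],"rot":[0,0,0],"claw":-1},{"travel":[0,0,20],"rot":[0,0,0],"claw":-1},{"travel":[0,0,20],"rot":[0,0,0],"claw":-1},{"travel":[0,0,5],"rot":[0,0,0],"claw":-1},{"travel":[0,0,0],"rot":[0,0,0],"claw":-1}]'

```text
clock: 22.62
position: [0.5588, -0.0606, 0.2567]
ee_rot: [[0.704, 0.71, 0.0], [0.71, -0.704, -0.0], [0.0, 0.0, -1.0]]
wrist_force: [0.5, -0.7, 0.0]
opening: 0.0524
```

```bash
python3 - <<'E'
from plan import go,np,arm
go([.5588,-.060,.230],np.radians(45.2))
import cv2
for n in("wrist","scene","side"):
    c=arm.read_camera(n); cv2.imwrite(f"pics/{n}12.png",c["color"][:,:,::-1]);np.savez(f"{n}12.npz",**c)
a=cv2.imread("pics/scene12.png")[110:210,160:290];b=cv2.imread("pics/side12.png")[100:200,195:325]
cv2.imwrite("pics/pair12.png",cv2.resize(np.hstack([a,b]),None,fx=3,fy=3))
E
```

```text
t 22.62 pos [ 0.5588 -0.0606  0.2567] yaw 45.23 F [ 0.49 -0.72  0.03] T [ 0.014 -0.046  0.001] op 0.0524
travel mm [ 0.4 -0.4 26.7] |d| 26.7 rot [ 0.     -0.      0.0005]
```

View pics/pair12.png

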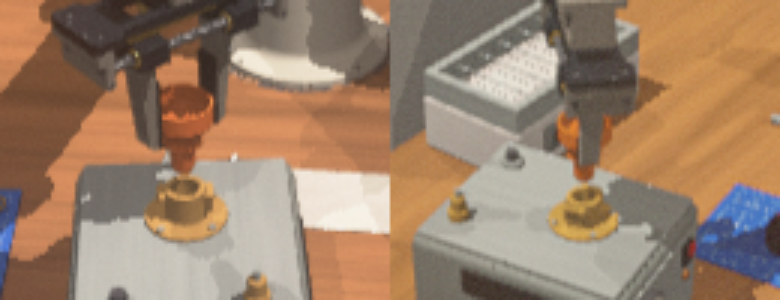

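The spout tip lines up above the neck in both views (left at (185,165) over (185,187), right at (583,175) over (583,190)). I lower it slowly, watching the force.

Request:
jog_arm --rows '[{"travel":[0,0,6],"rot":[0,0,0],"claw":-1},{"travel":[0,0,6],"rot":[0,0,0],"claw":-1},{"travel":[0,0,5],"rot":[0,0,0],"claw":-1},{"travel":[0,0,4],"rot":[0,0,0],"claw":-1},{"travel":[0,0,0],"rot":[0,0,0],"claw":-1}]'

```text
clock: 23.4
position: [0.5585, -0.0608, 0.235]
ee_rot: [[0.705, 0.709, -0.001], [0.709, -0.705, 0.0], [-0.0, -0.001, -1.0]]
wrist_force: [-0.6, -1.1, -0.4]
opening: 0.0527
```

```bash
python3 plan.py .5588 -.060 .210 45.2
```

```text
t 23.4 pos [ 0.5585 -0.0608  0.235 ] yaw 45.19 F [-0.62 -1.05 -0.39] T [ 0.02  -0.033 -0.052] op 0.0527
travel mm [ 0.8 -0.4 25. ] |d| 25.0 rot [-0.0008  0.0004 -0.0002]
```

Request:
jog_arm --rows '[{"travel":[0.2,0,4],"rot":[0,0,0],"claw":-1},{"travel":[0,0,4],"rot":[0,0,0],"claw":-1},{"travel":[0,0,4],"rot":[0,0,0],"claw":-1},{"travel":[0,0,3],"rot":[0,0,0],"claw":-1},{"travel":[0,0,0],"rot":[0,0,0],"claw":-1}]'

```text
clock: 24.02
position: [0.5587, -0.0607, 0.2201]
ee_rot: [[0.705, 0.709, -0.001], [0.709, -0.705, 0.0], [-0.0, -0.001, -1.0]]
wrist_force: [0.2, 0.1, -1.1]
opening: 0.0526
```

```bash
python3 plan.py .5588 -.060 .210 45.2
```

```text
t 24.02 pos [ 0.5587 -0.0607  0.2201] yaw 45.19 F [ 0.17  0.05 -1.07] T [-0.035 -0.004 -0.04 ] op 0.0526
travel mm [ 0.6 -0.4 10.1] |d| 10.1 rot [-0.0006  0.0003 -0.0001]
```

Request:
jog_arm --rows '[{"travel":[0,0,3],"rot":[0,0,0],"claw":-1},{"travel":[0,0,3],"rot":[0,0,0],"claw":-1},{"travel":[0,0,1.5],"rot":[0,0,0],"claw":-1},{"travel":[0,0,1],"rot":[0,0,0],"claw":-1},{"travel":[0,0,0],"rot":[0,0,0],"claw":-1}]'

```text
clock: 24.65
position: [0.5589, -0.0607, 0.2119]
ee_rot: [[0.705, 0.71, -0.0], [0.71, -0.705, 0.0], [-0.0, -0.0, -1.0]]
wrist_force: [-0.8, 0.1, 0.4]
opening: 0.0523
```

```bash
python3 plan.py .5588 -.060 .210 45.2
```

```text
t 24.65 pos [ 0.5589 -0.0607  0.2119] yaw 45.2 F [-0.85  0.11  0.36] T [-0.058 -0.007 -0.007] op 0.0523
travel mm [ 0.5 -0.6  1.9] |d| 2.1 rot [-0.0001  0.     -0.0001]
```

Request:
jog_arm --rows '[{"travel":[0,0,0.7],"rot":[0,0,0],"claw":-1},{"travel":[0,0,0.6],"rot":[0,0,0],"claw":-1},{"travel":[0,0,0.6],"rot":[0,0,0],"claw":-1},{"travel":[0,0,0],"rot":[0,0,0],"claw":-1},{"travel":[0,0,0],"rot":[0,0,0],"claw":-1}]'

```text
clock: 25.28
position: [0.5589, -0.0607, 0.2101]
ee_rot: [[0.705, 0.709, -0.0], [0.709, -0.705, 0.0], [0.0, -0.0, -1.0]]
wrist_force: [-0.7, -0.2, 0.1]
opening: 0.0525
```

```bash
python3 plan.py .5588 -.060 .210 45.2
```

```text
t 25.27 pos [ 0.5589 -0.0607  0.2101] yaw 45.19 F [-0.71 -0.22  0.07] T [-0.09   0.042 -0.003] op 0.0525
travel mm [ 0.4 -0.6  0.1] |d| 0.8 rot [-0.     -0.     -0.0001]
```

Request:
jog_arm --rows '[{"travel":[0,0,0.6],"rot":[0,0,0],"claw":-1},{"travel":[0,0,0.5],"rot":[0,0,0],"claw":-1},{"travel":[0,0,0.4],"rot":[0,0,0],"claw":-1},{"travel":[0,0,0],"rot":[0,0,0],"claw":-1},{"travel":[0,0,0],"rot":[0,0,0],"claw":-1}]'

```text
clock: 25.9
position: [0.559, -0.0607, 0.2095]
ee_rot: [[0.705, 0.71, 0.0], [0.71, -0.705, -0.0], [0.0, 0.0, -1.0]]
wrist_force: [-2.7, 0.6, 4.5]
opening: 0.0528
```

```bash
python3 plan.py .5588 -.060 .210 45.2
```

```text
t 25.9 pos [ 0.559  -0.0607  0.2095] yaw 45.2 F [-2.74  0.59  4.48] T [ 0.121  0.437 -0.013] op 0.0528
travel mm [ 0.4 -0.7 -0.5] |d| 0.9 rot [ 0.0005 -0.0002 -0.    ]
```

The collar touched at the expected height with about 5 N. I ease off and let go.

Request:
jog_arm --rows '[{"travel":[0,0,-0.5],"rot":[0,0,0],"claw":-1},{"travel":[0,0,0],"rot":[0,0,0],"claw":0.5},{"travel":[0,0,0],"rot":[0,0,0],"claw":0.9},{"travel":[0,0,0],"rot":[0,0,0],"claw":0.9},{"travel":[0,0,0],"rot":[0,0,0],"claw":0.9}]'

```text
clock: 26.52
position: [0.5589, -0.0607, 0.2089]
ee_rot: [[0.705, 0.71, -0.0], [0.71, -0.705, 0.0], [-0.0, -0.0, -1.0]]
wrist_force: [0.1, 0.1, -1.2]
opening: 0.0869
```

Request:
jog_arm --rows '[{"travel":[0,0,-10],"rot":[0,0,0],"claw":0.9},{"travel":[0,0,-20],"rot":[0,0,0],"claw":0.9},{"travel":[0,0,-40],"rot":[0,0,0],"claw":0.9},{"travel":[0,0,-50],"rot":[0,0,0],"claw":0.9},{"travel":[-20,0,-30],"rot":[0,0,0],"claw":0.9}]'

```text
clock: 27.15
position: [0.5456, -0.0747, 0.3629]
ee_rot: [[0.704, 0.711, 0.004], [0.711, -0.704, -0.001], [0.002, 0.004, -1.0]]
wrist_force: [0.7, 0.2, -0.5]
opening: 0.0875
```

Request:
jog_arm --rows '[{"travel":[0,0,0],"rot":[0,0,0],"claw":0.9},{"travel":[0,0,0],"rot":[0,0,0],"claw":0.9},{"travel":[0,0,0],"rot":[0,0,0],"claw":0.9},{"travel":[0,0,0],"rot":[0,0,0],"claw":0.9},{"travel":[0,0,0],"rot":[0,0,0],"claw":0.9}]'

```text
clock: 27.78
position: [0.5447, -0.0747, 0.3585]
ee_rot: [[0.705, 0.71, -0.001], [0.71, -0.705, 0.0], [-0.0, -0.001, -1.0]]
wrist_force: [-0.4, -0.0, -0.7]
opening: 0.0874
```

```bash
python3 - <<'E'
from plan import go,np,arm
from h import *
go([.5588,-.060,.210],np.radians(45.2))
for n in("wrist","scene","side"):
    c=arm.read_camera(n); cv2.imwrite(f"pics/{n}13.png",c["color"][:,:,::-1]);np.savez(f"{n}13.npz",**c)
    H=hsv(c);h,s,v=H[...,0],H[...,1],H[...,2];P=cloud(c)
    m=(h<22)&(s>170)&(P[...,2]>.222)&(P[...,2]<.24)&(np.linalg.norm(P[...,:2]-[.559,-.06],axis=2)<.04)
    if m.sum()>20:
        Q=P[m];t=Q[:,2]>.227
        cc=cv2.minEnclosingCircle(plane(c,np.argwhere(m)[:,::-1][t],.23)[:,:2].astype(np.float32))
        w=np.linalg.lstsq(np.c_[Q[t][:,:2]-[.559,-.06],np.ones(t.sum())],Q[t][:,2],rcond=None)[0]
        print(n,m.sum(),"top z",np.percentile(Q[:,2],[50,90,97]),"circ",cc,"plane",w)
    r=big(((h<8)|(h>170))&(s>130)&(P[...,2]<.07)&(P[...,2]>.045)&(P[...,1]<-.25));print(n,"capstrip",r.sum(),P[r].mean(0) if r.any() else 0)
a=cv2.imread("pics/scene13.png")[110:210,160:290];b=cv2.imread("pics/side13.png")[100:200,195:325]
cv2.imwrite("pics/pair13.png",cv2.resize(np.hstack([a,b]),None,fx=3,fy=3))
E
```

```text
t 27.77 pos [ 0.5447 -0.0747  0.3585] yaw 45.21 F [-0.4  -0.05 -0.72] T [-0.021 -0.024  0.04 ] op 0.0874
travel mm [ 20.4  -0.2 148.4] |d| 149.8 rot [-0.001   0.0004  0.0002]
wrist 545 top z [0.22976859 0.23095653 0.23141057] circ ((0.5591567754745483, -0.06054351478815079), 0.026965709403157234) plane [0.00632902 0.0045739  0.22993843]
wrist capstrip 138 [ 0.45967702 -0.33998417  0.0540827 ]
scene 36 top z [0.2272613  0.22931429 0.22966764] circ ((0.5616046786308289, -0.05964798107743263), 0.0260646753013134) plane [-0.00895061  0.01645174  0.2285715 ]
scene capstrip 22 [ 0.45829993 -0.34105924  0.05217232]
side 86 top z [0.22729683 0.23179616 0.23258035] circ ((0.5590823292732239, -0.05856239050626755), 0.02887619100511074) plane [-0.0457043  -0.01249741  0.22976321]
side capstrip 9 [ 0.45497714 -0.34843586  0.05376491]
```

View pics/pair13.png

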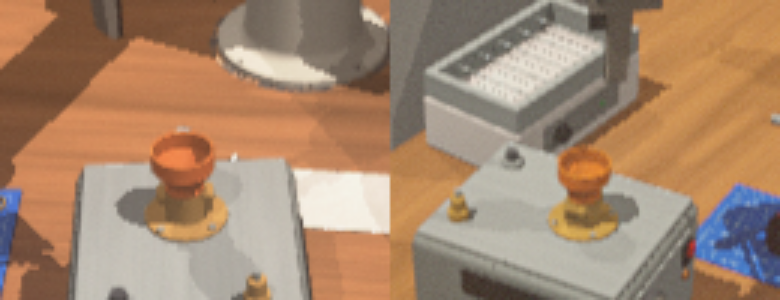

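View pics/wrist13.png

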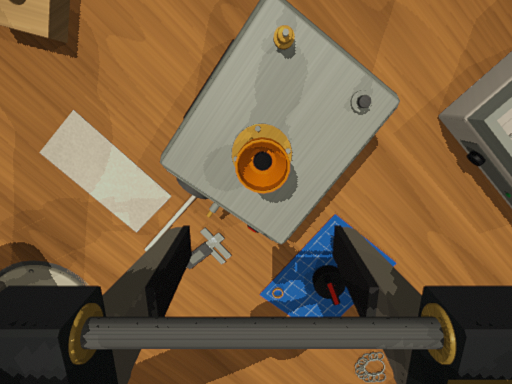

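The funnel sits upright in the neck at (262,165): its top edge is at z = 0.230 as expected, and tilt is under 0.01 rad in the wrist view. The cap is on the mat at (328,285), the ring at (277,294) is in place, and the arm is clear. I'm handing in.

```bash
python3 -c "
from cell import arm
print(arm.finish_job())"
```

```text
the job is handed in; nothing more can be done
None
```

The job is done and handed in at about 28 s of the 72 s allowed; the hand-in reported no verdict.

- **Cap off:** I gripped the bar and pressed to about 13 N, roughly 4 mm down. I turned it about 58° anticlockwise, eased it up and lifted it off.
- **Cap on the mat:** I set it down at the middle of the mat with about 7 N of contact and let go. The last look showed it upright, with the ring where it was.
- **Funnel:** I lowered it into the neck until the collar touched at the expected height with about 5 N, then let go.

**Last checks:** In the wrist view the funnel's top edge is at z = 0.230 m, as it should be when fully home. Its centre is within about 1 mm of the neck and its tilt is under 0.01 rad.

**Disagreements:** The two fixed cameras put the funnel's centre 1.5–3 mm off the neck. The side camera's few pixels gave a tilt of about 0.047 rad and the scene camera's about 0.02 rad. The side camera also put the cap about 8 mm from the wrist reading, on only 9 pixels; that is still well inside the mat. I took these as coarse readings and relied on the wrist view. In the last views the arm was clear of everything, and nothing else seemed to have moved.

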